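# Open the ratchet jaw of the brownie rail

## Robot

A 6-joint arm with a two-finger parallel gripper is mounted at the origin on a cart in front of the work surface, level with it; the furniture and walls round the work are solid. World frame = base frame: x ahead of the robot, y to its left, z up, the work surface at z = 0. Lengths are in m, angles in rad, forces in N, time in s.
With the tool pointing down it reaches from about 0.325 to 0.875 m from the base axis. Payload 4.4 kg.
Tool frame: the origin (TCP) lies on the centre line of the jaws, within the pads' length; the fingertips stand 19 mm ahead of it and the grasp point (between the pads) is the TCP; x points along the fingers, z is the direction in which the jaws open and shut, and the axes are right-handed (so a half turn about x gives the same grasp; the last joint's range is limited). The gripper opens to 85 mm and grips with 20 to 120 N. Pads are 22 mm wide; open, the fingers measure 114 mm over their backs; the gripper's body (76 mm by 85 mm) begins 54 mm behind the grasp point. The pads swing forward as they close: fully open they stand 13 mm farther back than shut.
Start: joints at [1.147, 0.207, 1.542, -0, 1.393, -0.15], TCP at [0.155, 0.554, 0.25] pointing down, gripper open.
Joint ranges: [-2.73, 2.73], [-0.86, 2.22], [0.23, 2.46], [-1.11, 4.25], [0.08, 2.63], [-2.82, 2.82]. Speed limits (rad/s): [2.79, 2.79, 3.14, 3.14, 3.14, 3.14].

## Interface

Orientations are given as [roll, pitch, yaw] about the fixed x, y, z axes, in that order (R = Rz(yaw) Ry(pitch) Rx(roll)).
In Python, from workcell import get_state, get_image, job_done gives the robot as it stands. The module is installed in compiled form; this text tells all that it offers.
- The arm moves only by the tool arm_command, never from a script. Its argument "commands" is a list of rows, each a list of 5 numbers: the gripper's target within -1 to 1 (fully open at 1, half-way at 0, shut at -1), then the shift along the tool's x, y, z in cm, then the turn about the tool's x in degrees. In form: [[hand, x, y, z, turn], ...]. A call has 1 to 10 rows; each row shifts and turns the commanded pose from where the row before left it, along the tool's axes as they then stand; what a row does not reach is not made up. A row lasts 1/8 s, in which the tool goes at most 62.5 mm and 10.7 degrees, less where a joint would pass 70% of its speed; a pose out of reach is approached as far as the arm can. A call with a gripper value outside its range is refused whole. The fingers move at their own pace and stop on an object; "force" is the grip in N (left out, the last holds). Time passes only in rows, so rows that do not move let the fingers close. It gives the time, the measured TCP pose, the force and the opening at its end, in the units of the state.
- get_state(): the state, without advancing time (a new reading comes with each control period).
- get_image(name): name is "scene" or "top" or "wrist"; returns a dict with "color" (420x560x3 uint8, red, green, blue), "range_z" (420x560 float32, m along the optical axis (not along the pixel's ray), 0 where there is no reading), "intrinsics" (3x3 intrinsics, pixels), "R" (3x3) and "t" (3): a world point X has camera coordinates R X + t. Camera axes: x right, y down, z forward; pixel columns grow to the right and rows downward; lengths in m; the calibration is good to about 2 mm. A picture is of the moment at which its call begins.
- job_done(): hands the job in, once; it reports no verdict.
The state is a dict: "clock": time; "qpos": joint angles; "qd": joint speeds; "joint_efforts": joint torques, N m; "tcp_pos": TCP position; "orientation": TCP orientation; "contact_force": force on the tool from outside, world axes, zero at the start; "wrist_torque": the same for the moment, N m; "gripper_width": finger opening in m.
Only numpy, scipy, OpenCV 4.12 (cv2) and the standard library are available. Lean on these libraries where they do the work, as an engineer would, in place of code of your own. Each camera call takes 0.05 s, during which the arm holds its last target.

## Task

The ratchet jaw of the steel brownie rail is closed up on two brownies. With the fingertips press the red release on top of the jaw and, keeping it pressed, push the jaw back along its bar, away from the brownies, fully home against the end stop; then let the release spring up again. Leave the brownies standing where they are and do not disturb anything else on the counter.

Things in the scene. Friction and masses are not known exactly. Their poses are not given: they have to be found in the camera images.
- rail: The brownie rail, fixed to the worktop: slotted steel bed 60 (x) x 328 (y) x 34 mm high, lying left to right. Origin: centre of its underside; x away from the robot, y along the bar, the way the jaw opens (robot's left), z up. At -y a fixed fence 75 mm high, at +y a black end stop 57 mm high, a toothed bar in the slot. A clear glass screen stands upright behind it (world x 0.526 to 0.534, 0.55 m high).
- jaw (a joint): Travel of the sliding jaw along the rail's +y, in m: 0 = farthest closed, 0.080 = fully home against the end stop. Starts between 0 and 0.030. The ratchet lets it move towards the brownies, but blocks it towards the end stop (in steps of 8 mm) unless the release is pressed more than 5 mm; in the last 12 mm before home there are no teeth. With the release pressed it slides easily (1 to 2 N).
- release (a joint): How far the red release is pressed down, in m: 0 = up (ratchet engaged), 0.012 = fully down. A spring pushes it up: 4 N at the start of travel, 9 N fully down; it springs up by itself when let go. Pressed more than 0.005 the ratchet is free; 0.009 is a good working depth.
- release_top (a point): Centre of the top face of the red release, a paddle 34 mm (x) x 36 mm (y), on the jaw, 36 mm nearer the robot than the rail's middle line; 88 mm above the worktop when up; moves with jaw and release. Axes as the rail's.
- jaw_plate (a point): Middle of the top edge of the jaw's front face, the face towards the brownies, 80 mm above the worktop; axes as the rail's. The jaw is a steel plate 7 mm thick across the bed and, behind it (+y), a grey carriage 86 mm (x) x 56 mm (y), top 72 mm above the worktop, overhanging the rail's front; it carries the red release and, behind that, a black upright horn.
- horn_face (a point): Middle of the face of the black upright horn that looks to the rail's -y, towards the release: the face to push against, 38 mm wide (x), standing from the carriage to 112 mm above the worktop; this point is 100 mm above the worktop and 21 mm towards +y from the centre of the release. The horn is 12 mm thick. Nothing stands above the jaw.
- brownie_a: Dark chocolate brownie, 59 x 76 x 36 mm, loose on the rail's bed next to the fixed fence. Origin: centre of its underside.
- brownie_b: Dark chocolate brownie, 58 x 76 x 36 mm, loose on the rail's bed next to the jaw. Origin: centre of its underside.
- ramekin: Cream ceramic ramekin, 82 mm across, 48 mm high, a bystander. Origin: centre of its underside.
- shaker: White sugar shaker, 67 mm across, 114 mm high, a bystander. Origin: centre of its underside.
- tape: Roll of brown tape lying flat, 76 mm across, 18 mm high, a bystander. Origin: centre of its underside.
- order_pad: Order pad, 130 x 85 x 16 mm, a bystander. Origin: centre of its underside.
- croissant: Almond croissant, 82 x 134 x 48 mm, a bystander. Origin: centre of its underside.

How it is judged:
By the outcome, as a careful person would: the job done as asked, in the order asked, and still so for the second after the job is handed in, with the robot touching nothing.
It also fails if it takes over 30 s, if anything falls off the work surface, if the arm or the gripper's body presses on something with over 40 N, if the wrist force passes 120 N, or if a joint passes its speed limit or range.

## Working session

There is one attempt and no reset: what is moved stays moved. The work goes in short steps, Python scripts to look and compute and a tool call to move; the robot and the scene stay as the last step left them, time stands still between calls to the robot, and variables do not carry over. Pictures are saved under pics/ and viewed, and the job is handed in when it is done.

Besides the shell and the picture viewer there is one more tool, called after ">>>" in YAML: its name, and indented under it one key for each argument. arm_command: Moves the arm, as the interface text tells. Its arguments: {"type":"object","properties":{"commands":{"type":"array"},"force":{"type":"number"}},"required":["commands"]}

```bash
mkdir -p pics
python3 - <<'E'
from workcell import get_state,get_image
import cv2,pickle
s=get_state();print(s)
for n in("scene","top","wrist"):
    im=get_image(n);pickle.dump(im,open(n+".pkl","wb"));cv2.imwrite(f"pics/{n}0.png",im["color"][...,::-1])
    print(n,im["R"],im["t"],im["intrinsics"])
E
```

```text
{'clock': 0.0, 'qpos': array([ 1.14751456e+00,  2.07450772e-01,  1.54298379e+00, -3.29109168e-05,
        1.39348750e+00, -1.50506853e-01]), 'qd': array([ 0.00066064,  0.0004957 , -0.00048406,  0.00047079,  0.00157585,
        0.00011155]), 'joint_efforts': array([-5.18937977e-04, -3.83035648e+01, -2.91592294e+01, -4.87784855e-04,
        1.07487343e-02,  7.81015359e-06]), 'tcp_pos': array([0.15463059, 0.55306518, 0.24909409]), 'orientation': array([ 3.00498602,  1.5684667 , -1.98017203]), 'contact_force': array([ 0.3039143 , -0.26534293, -0.06567024]), 'wrist_torque': array([-0.02547541,  0.03691233,  0.06443812]), 'gripper_width': 0.08583568822627319}
scene [[ 0.75466455 -0.65583699 -0.01895425]
 [-0.41141876 -0.45051642 -0.7923191 ]
 [ 0.51109297  0.60573327 -0.60981241]] [-0.31096692  0.27684463  1.36879379] [[440.32508719   0.         280.32220067]
 [  0.         440.32508719 210.04832164]
 [  0.           0.           1.        ]]
top [[ 0.02010242 -0.99969392  0.01442044]
 [-0.99844743 -0.0208226  -0.05166383]
 [ 0.05194829 -0.01335949 -0.99856041]] [0.02818796 0.46750211 1.84209716] [[499.99731538   0.         275.50129982]
 [  0.         499.99731538 206.09829102]
 [  0.           0.           1.        ]]
wrist [[ 0.26910952  0.96310649 -0.00244096]
 [ 0.92686341 -0.25829212  0.27241402]
 [ 0.26173323 -0.07557165 -0.96217703]] [-0.57384043 -0.03504638  0.37822022] [[374.01118315   0.         276.88033255]
 [  0.         374.01118315 212.52382717]
 [  0.           0.           1.        ]]
```

View pics/scene0.png

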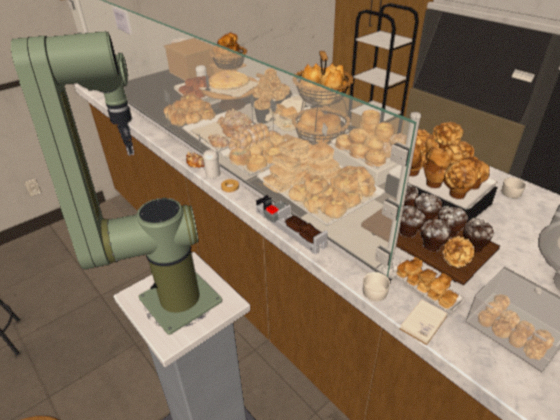

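View pics/top0.png

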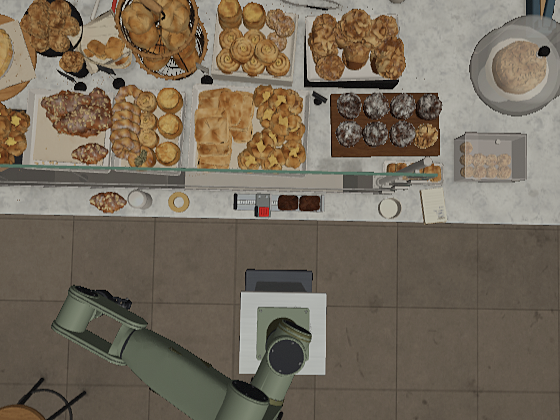

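The scene view shows the rail in front of the glass with the red release at about (271,210). In the top view the release is at (262,211), the brownies at (288..310,203), and the ramekin, pad, tape and shaker stand clear of it. I'll measure next.

```bash
cat > h.py <<'E'
import numpy as np,cv2,pickle
def ray(im,u,v,z):
    K,R,t=im["intrinsics"],im["R"],im["t"]
    d=R.T@np.linalg.solve(K,[u,v,1.]);c=-R.T@t
    return c+d*(z-c[2])/d[2]
def cloud(im):
    Z=im["range_z"];v,u=np.indices(Z.shape)
    K=im["intrinsics"]
    P=np.stack([(u-K[0,2])/K[0,0]*Z,(v-K[1,2])/K[1,1]*Z,Z],-1)
    W=(P-im["t"])@im["R"]; W[Z==0]=np.nan
    return W
def red(im,):
    c=im["color"].astype(int)
    m=((c[...,0]>130)&(c[...,1]<60)&(c[...,2]<60)).astype(np.uint8)
    return m
E
python3 - <<'E'
from h import *
for n in("top","scene"):
    im=pickle.load(open(n+".pkl","rb"));W=cloud(im);m=red(im)
    k,l,st,ce=cv2.connectedComponentsWithStats(m)
    for i in range(1,k):
        if st[i,4]>8: print(n,st[i],ce[i],ray(im,*ce[i],.088),np.nanmedian(W[l==i],0))
im=pickle.load(open("top.pkl","rb"));c=im["color"][180:225,225:335,::-1];cv2.imwrite("pics/topz.png",cv2.resize(c,None,fx=7,fy=7,interpolation=0))
im=pickle.load(open("scene.pkl","rb"));c=im["color"][170:270,220:350,::-1];cv2.imwrite("pics/scz.png",cv2.resize(c,None,fx=6,fy=6,interpolation=0))
E
```

```text
top [112   0   4  12  31] [113.48387097   5.06451613] [1.17797552 0.63882894 0.088     ] [1.20963325 0.66268546 0.01292523]
top [259 207  10   9  86] [263.55813953 211.05813953] [0.4443425  0.08084181 0.088     ] [0.44481123 0.07966764 0.0842617 ]
scene [266 205  12   9  66] [271.46969697 209.06060606] [0.43406352 0.07121406 0.088     ] [0.43759649 0.07596126 0.08280097]
```

View pics/topz.png

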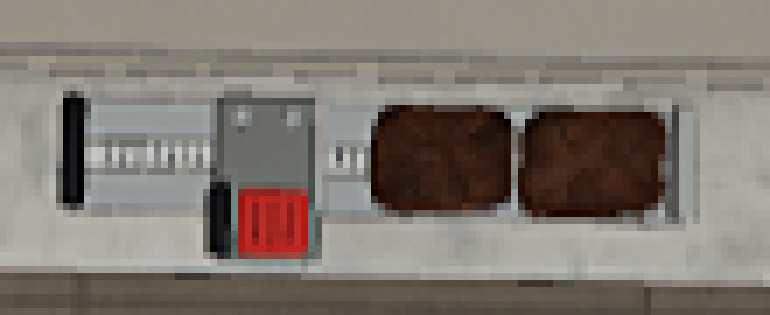

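View pics/scz.png

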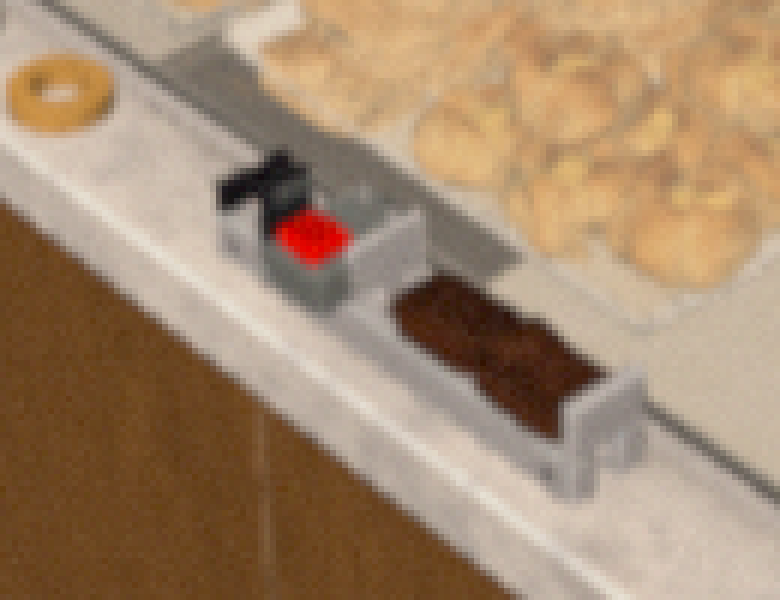

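View pics/wrist0.png

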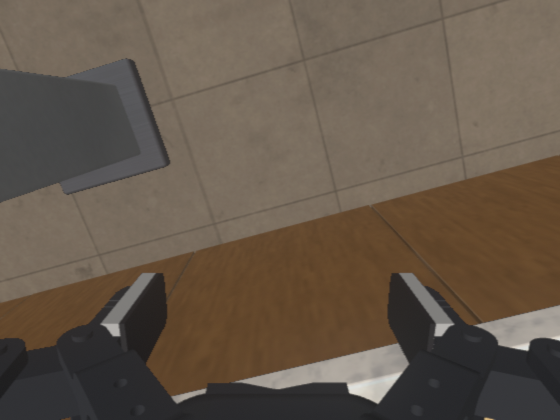

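```bash
cat >> h.py <<'E'
from scipy.spatial.transform import Rotation as Ro
def tool(s): return Ro.from_euler("xyz",s["orientation"]).as_matrix()
E
python3 - <<'E'
from h import *
from workcell import get_state
s=get_state();T=tool(s);print(T.round(3))
im=pickle.load(open("wrist.pkl","rb"));print("cam in tool",(T.T@(-im["R"].T@im["t"]-s["tcp_pos"])).round(3),"axis",(T.T@im["R"][2]).round(3))
print("to hover", T.T@(np.array([.444,.085,.25])-s["tcp_pos"]))
# rail direction, top view
im=pickle.load(open("top.pkl","rb"))
for uv,z,n in [((225+75/7,180+150/7),.057,"stop ctr"),((225+675/7,180+160/7),.075,"fence"),((225+87/7,180+150/7),.057,"stop face"),((225+217/7,180+140/7),.072,"carr back"),((225+220/7,180+220/7),.112,"horn")]: print(n,ray(im,*uv,z).round(4))
E
```

```text
[[-0.001 -0.963  0.269]
 [-0.002  0.269  0.963]
 [-1.     0.    -0.002]]
cam in tool [-0.123  0.069  0.   ] axis [ 0.962 -0.273 -0.   ]
to hover [-6.71915926e-05 -4.04766608e-01 -3.72947846e-01]
stop ctr [0.4784 0.1825 0.057 ]
fence [ 0.4786 -0.1259  0.075 ]
stop face [0.4785 0.1763 0.057 ]
carr back [0.4841 0.109  0.072 ]
horn [0.4415 0.1055 0.112 ]
```

>>> arm_command:
  commands:
    - [1, 0, -4, -3.7, 0]
    - [1, 0, -4, -3.7, 0]
    - [1, 0, -4, -3.7, 0]
    - [1, 0, -4, -3.7, 0]
    - [1, 0, -4, -3.7, 0]
    - [1, 0, -4, -3.7, 0]
    - [1, 0, -4, -3.7, 0]
    - [1, 0, -4, -3.7, 0]
    - [1, 0, -4, -3.7, 0]
    - [1, 0, -4, -3.7, 0]

```text
clock: 1.4
tcp_pos: [0.4409, 0.088, 0.2502]
orientation: [-0.176, 1.57, 1.122]
contact_force: [0.7, 1.3, 0.4]
gripper_width: 0.0854
```

>>> arm_command:
  commands:
    - [-1, 0, 0, 0, 10.6]
    - [-1, 0, 0, 0, 10.6]
    - [-1, 0, 0, 0, 10.6]
    - [-1, 0, 0, 0, 10.6]
    - [-1, 0, 0, 0, 10.6]
    - [-1, 0, 0, 0, 10.6]
    - [-1, 0, 0, 0, 10.6]
    - [-1, 0, 0, 0, 0]
    - [-1, 0, 0, 0, 0]
  force: 40

```text
clock: 2.52
tcp_pos: [0.4403, 0.0896, 0.2501]
orientation: [-3.106, 1.57, -3.101]
contact_force: [-0.6, -0.8, -0.3]
gripper_width: 0.0
```

Run:
```python
from h import *
from workcell import get_state,get_image
s=get_state();print(s["clock"],s["tcp_pos"],tool(s).round(3),s["gripper_width"],s["contact_force"],s["qpos"])
for n in("scene","top","wrist"):
    im=get_image(n);pickle.dump(im,open(n+"1.pkl","wb"));cv2.imwrite(f"pics/{n}1.png",im["color"][...,::-1])
```

```text
2.525 [0.44030425 0.0896468  0.25011935] [[-0.    -0.006  1.   ]
 [-0.     1.     0.006]
 [-1.    -0.    -0.   ]] 4.585025808292693e-05 [-0.57940124 -0.82629761 -0.31262861] [ 7.82972103e-03 -6.73737953e-02  1.83407311e+00 -1.15618223e-05
  1.37523836e+00  2.28818290e-03]
```

View pics/wrist1.png

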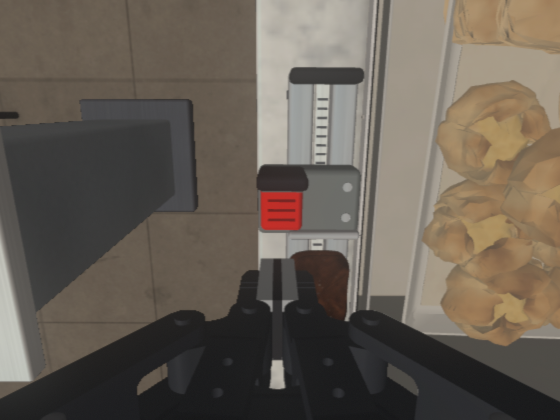

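View pics/scene1.png

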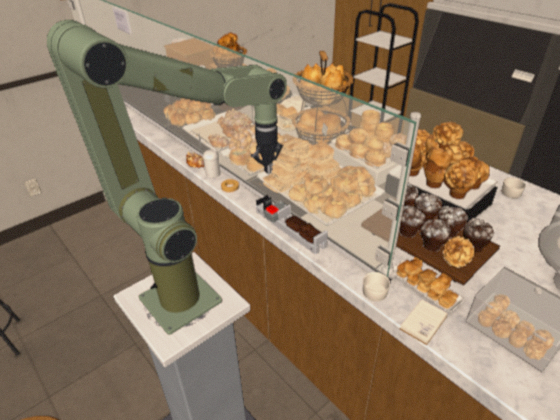

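The wrist view shows the red release at (281,209), the horn above it (rows 167–190), the plate edge at row 234 and the end stop at row 75. The fingers are closed and aligned. Next I'll measure from this close view.

Run:
```python
from h import *
im=pickle.load(open("wrist1.pkl","rb"));W=cloud(im);m=red(im)
k,l,st,ce=cv2.connectedComponentsWithStats(m)
for i in range(1,k):
    if st[i,4]>50:
        x,y,w,h,a=st[i];print(st[i],ce[i]);print("corners",ray(im,x,y+h,.088),ray(im,x+w,y+h,.088),"xctr",ray(im,x+w/2,y+h/2,.088),np.nanmedian(W[l==i],0))
for n,u,v,z in [("plate edge front",325,237,.08),("stop face",325,82,.057),("stop back",325,68,.057),("carr back top? ",340,166,.072),("horn top front",282,190,.112),("horn top back",282,167,.112)]:
    print(n,ray(im,u,v,z).round(4),W[v,u].round(4))
m=pickle.load(open("top1.pkl","rb"));c=im["color"][60:260,220:400,::-1];cv2.imwrite("pics/wz.png",cv2.resize(c,None,fx=3,fy=3,interpolation=0))
```

```text
[ 261  193   41   37 1319] [280.78544352 210.80439727]
corners [0.42745159 0.06342557 0.088     ] [0.46036976 0.06359305 0.088     ] xctr [0.44378366 0.0789383  0.088     ] [0.44336923 0.07813878 0.08311792]
plate edge front [0.4802 0.0549 0.08  ] [0.4802 0.0547 0.0796]
stop face [0.4781 0.1779 0.057 ] [0.4787 0.1782 0.0517]
stop back [0.4777 0.1884 0.057 ] [0.4778 0.1885 0.0556]
carr back top?  [0.491  0.1129 0.072 ] [0.4944 0.1097 0.0516]
horn top front [0.4437 0.1016 0.112 ] [0.4437 0.1012 0.1101]
horn top back [0.4435 0.1181 0.112 ] [0.4441 0.112  0.0731]
```

View pics/wz.png

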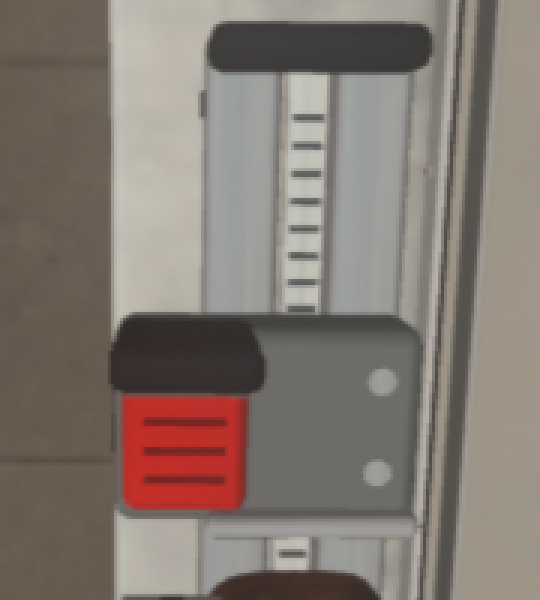

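>>> arm_command:
  commands:
    - [-1, 0, -0.6, 0.35, 0]
    - [-1, 4, 0, 0, 0]
    - [-1, 4, 0, 0, 0]
    - [-1, 3, 0, 0, 0]
    - [-1, 2, 0, 0, 0]
    - [-1, 0, 0, 0, 0]
    - [-1, 0, 0, 0, 0]

```text
clock: 3.55
tcp_pos: [0.4449, 0.0835, 0.1211]
orientation: [-0.059, 1.569, -0.056]
contact_force: [0.5, 0.2, 0.3]
gripper_width: 0.0002
```

Run:
```python
from h import *
from workcell import get_state,get_image
s=get_state();print(s["clock"],s["tcp_pos"],s["contact_force"])
im=get_image("wrist");cv2.imwrite("pics/w2.png",im["color"][...,::-1])
```

```text
3.55 [0.44488441 0.08346247 0.12114975] [0.465176   0.20103572 0.27343019]
```

View pics/w2.png

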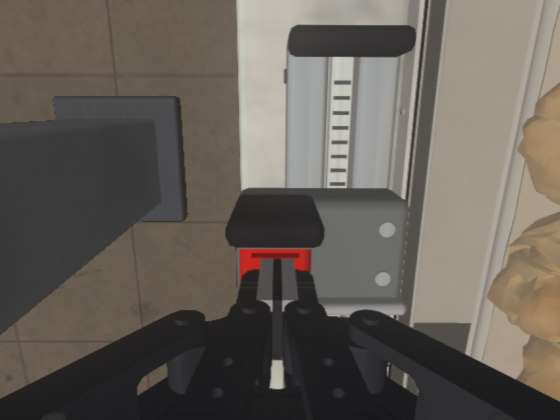

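The fingertips (row 258, column 277) are over the red paddle, just ahead of the horn. I'll go down onto it.

>>> arm_command:
  commands:
    - [-1, 0.8, 0, 0, 0]
    - [-1, 0.5, 0, 0, 0]
    - [-1, 0.3, 0, 0, 0]
    - [-1, 0, 0, 0, 0]
    - [-1, 0, 0, 0, 0]

```text
clock: 4.22
tcp_pos: [0.4441, 0.0837, 0.1044]
orientation: [-0.307, 1.571, -0.304]
contact_force: [-0.1, 0.8, 0.9]
gripper_width: -0.0002
```

>>> arm_command:
  commands:
    - [-1, 0.3, 0, 0, 0]
    - [-1, 0.2, 0, 0, 0]
    - [-1, 0, 0, 0, 0]
    - [-1, 0, 0, 0, 0]

```text
clock: 4.72
tcp_pos: [0.4446, 0.0837, 0.1002]
orientation: [0.037, 1.57, 0.04]
contact_force: [-2.0, 0.3, 6.1]
gripper_width: -0.0002
```

>>> arm_command:
  commands:
    - [-1, 0.2, 0, 0, 0]
    - [-1, 0.2, 0, 0, 0]
    - [-1, 0, 0, 0, 0]
    - [-1, 0, 0, 0, 0]

```text
clock: 5.22
tcp_pos: [0.4446, 0.0837, 0.0963]
orientation: [0.057, 1.57, 0.06]
contact_force: [-2.8, 1.0, 7.9]
gripper_width: 0.0002
```

Run:
```python
from h import *
from workcell import get_state,get_image
s=get_state();print(s["clock"],s["tcp_pos"],s["contact_force"],tool(s).round(3))
im=get_image("wrist");W=cloud(im);cv2.imwrite("pics/w3.png",im["color"][...,::-1])
m=red(im);print(m.sum());print(np.nanmedian(W[m>0],0), np.nanpercentile(W[m>0][:,2],[10,50,90]))
```

```text
5.225 [0.44457093 0.08372708 0.09634661] [-2.75442549  0.97603095  7.88101323] [[ 0.001 -0.003  1.   ]
 [ 0.     1.     0.003]
 [-1.     0.     0.001]]
51
[0.42804816 0.08257748 0.07563082] [0.07474247 0.07563082 0.09315886]
```

View pics/w3.png

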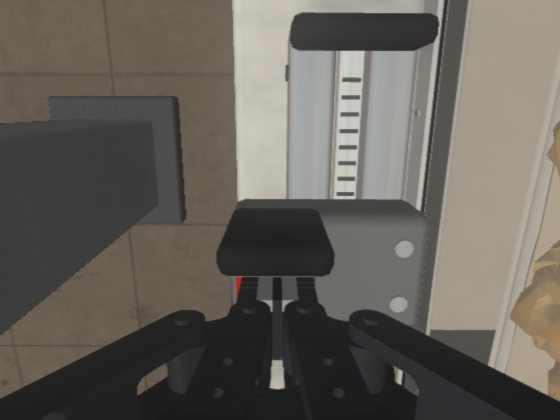

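Upward force is 7.9 N, which matches about 9 mm of press. Now I'll push along +y, which is tool +y.

>>> arm_command:
  commands:
    - [-1, 0, 0.3, 0, 0]
    - [-1, 0, 0.3, 0, 0]
    - [-1, 0, 0.3, 0, 0]
    - [-1, 0, 0.3, 0, 0]
    - [-1, 0, 0.4, 0, 0]
    - [-1, 0, 0.4, 0, 0]
    - [-1, 0, 0, 0, 0]

```text
clock: 6.15
tcp_pos: [0.4446, 0.104, 0.0964]
orientation: [0.163, 1.57, 0.166]
contact_force: [-2.2, 0.2, 8.0]
gripper_width: -0.0003
```

Run:
```python
from h import *
from workcell import get_state,get_image
s=get_state();print(s["clock"],s["tcp_pos"],s["contact_force"])
im=get_image("wrist");W=cloud(im);cv2.imwrite("pics/w4.png",im["color"][...,::-1])
for v in range(190,280,8): print(v,W[v,275].round(4),W[v,370].round(4))
```

```text
6.15 [0.44459293 0.10395232 0.09642745] [-2.23944112  0.1868925   7.99675629]
190 [ 0.4432  0.1247 -0.0017] [0.4916 0.1327 0.0336]
198 [ 0.4433  0.1198 -0.0017] [0.4918 0.1286 0.0339]
206 [0.4435 0.1302 0.0565] [0.4865 0.13   0.0553]
214 [0.4435 0.1322 0.0765] [0.4838 0.1296 0.067 ]
222 [0.4436 0.132  0.0866] [0.483  0.1273 0.071 ]
230 [0.4436 0.1323 0.0969] [0.4832 0.1239 0.0712]
238 [0.4437 0.1322 0.1047] [0.4833 0.1204 0.0715]
246 [0.4437 0.1309 0.1085] [0.4836 0.1168 0.0713]
254 [0.4437 0.129  0.1106] [0.484  0.1129 0.0708]
262 [0.4437 0.1266 0.1112] [0.4839 0.1098 0.0721]
270 [0.4437 0.1241 0.1116] [0.4844 0.1059 0.0716]
278 [0.4437 0.1157 0.1   ] [0.4845 0.1023 0.0719]
```

View pics/w4.png

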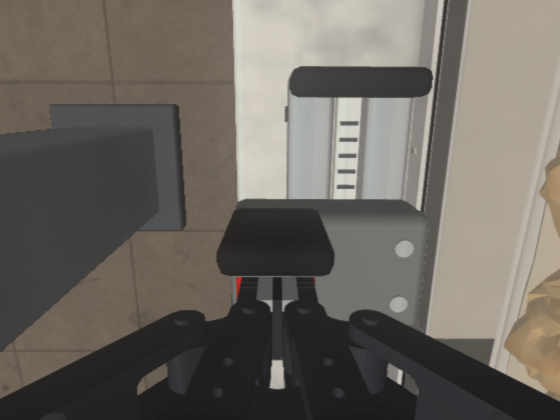

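The jaw is moving with the fingers: the horn stays at the same image position (rows 207–272) and the end stop is coming closer. I'll continue.

>>> arm_command:
  commands:
    - [-1, 0, 0.5, 0, 0]
    - [-1, 0, 0.5, 0, 0]
    - [-1, 0, 0.5, 0, 0]
    - [-1, 0, 0.5, 0, 0]
    - [-1, 0, 0.5, 0, 0]
    - [-1, 0, 0.5, 0, 0]
    - [-1, 0, 0.5, 0, 0]
    - [-1, 0, 0.4, 0, 0]
    - [-1, 0, 0, 0, 0]

```text
clock: 7.32
tcp_pos: [0.4446, 0.1431, 0.0965]
orientation: [0.312, 1.569, 0.316]
contact_force: [-2.0, 1.4, 8.2]
gripper_width: -0.0003
```

>>> arm_command:
  commands:
    - [-1, 0, 0.2, 0, 0]
    - [-1, 0, 0.2, 0, 0]
    - [-1, 0, 0.2, 0, 0]
    - [-1, 0, 0.2, 0, 0]
    - [-1, 0, 0, 0, 0]
    - [-1, 0, 0, 0, 0]

```text
clock: 8.07
tcp_pos: [0.4451, 0.1495, 0.0966]
orientation: [-0.823, 1.567, -0.82]
contact_force: [-0.9, -5.0, 8.5]
gripper_width: -0.0002
```

```bash
cat > look.py <<'E'
import sys
from h import *
from workcell import get_state,get_image
s=get_state();print(s["clock"],s["tcp_pos"],s["contact_force"])
im=get_image("wrist");W=cloud(im);cv2.imwrite(f"pics/{sys.argv[1]}.png",im["color"][...,::-1])
E
python3 look.py w5
```

```text
8.075 [0.44510689 0.14948738 0.09659954] [-0.91658682 -5.00625948  8.52452711]
```

View pics/w5.png

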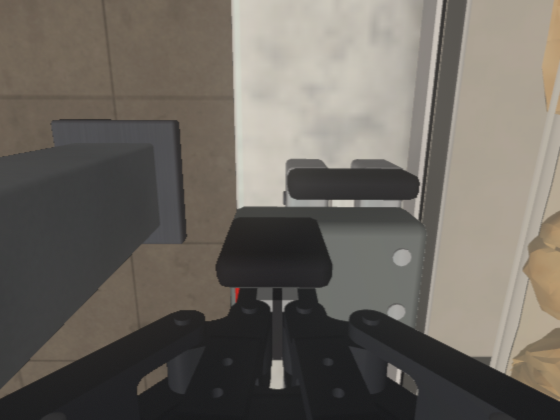

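The carriage back (row 210) now meets the end stop (row 198), and the y force is −5 N. I'll press a bit further so that the fingers bear on the horn and the jaw is seated.

>>> arm_command:
  commands:
    - [-1, 0, 0.2, 0, 0]
    - [-1, 0, 0.2, 0, 0]
    - [-1, 0, 0, 0, 0]

```text
clock: 8.5
tcp_pos: [0.4452, 0.1507, 0.0966]
orientation: [-1.336, 1.562, -1.331]
contact_force: [-0.4, -15.7, 10.0]
gripper_width: 0.0001
```

>>> arm_command:
  commands:
    - [-1, 0, 0.2, 0, 0]
    - [-1, 0, 0.2, 0, 0]
    - [-1, 0, 0, 0, 0]

```text
clock: 8.88
tcp_pos: [0.4452, 0.1509, 0.0967]
orientation: [-1.499, 1.554, -1.493]
contact_force: [-1.4, -30.2, 12.8]
gripper_width: 0.0002
```

```bash
python3 look.py w6
```

```text
8.875 [0.44523982 0.15092787 0.09667525] [ -1.41370274 -30.19882607  12.77948574]
```

View pics/w6.png

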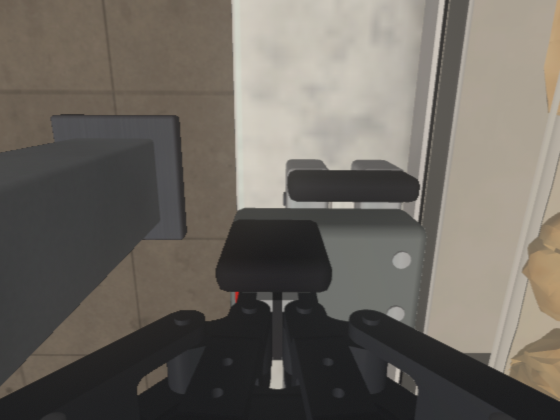

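Force rose to 30 N with no further motion, so the jaw is hard against the stop. I'll ease off the push and then lift straight up.

>>> arm_command:
  commands:
    - [-1, 0, -0.2, 0, 0]
    - [-1, 0, -0.2, 0, 0]
    - [-1, 0, -0.1, 0, 0]
    - [-1, 0, 0, 0, 0]

```text
clock: 9.43
tcp_pos: [0.4452, 0.1507, 0.0966]
orientation: [-1.214, 1.564, -1.21]
contact_force: [-1.1, -11.9, 9.1]
gripper_width: 0.0002
```

>>> arm_command:
  commands:
    - [-1, 0, -0.1, 0, 0]
    - [-1, 0, -0.1, 0, 0]
    - [-1, -0.3, 0, 0, 0]
    - [-1, -0.3, 0, 0, 0]
    - [-1, -0.4, 0, 0, 0]
    - [-1, -0.5, 0, 0, 0]
    - [-1, -0.8, 0, 0, 0]
    - [-1, 0, 0, 0, 0]

```text
clock: 10.42
tcp_pos: [0.4423, 0.1507, 0.1179]
orientation: [-2.565, 1.567, -2.562]
contact_force: [-2.5, -6.8, 2.5]
gripper_width: -0.0005
```

>>> arm_command:
  commands:
    - [-1, -3, 0, 0, 0]
    - [-1, -4, 0, 0, 0]
    - [-1, -4, 0, 0, 0]
    - [-1, 0, -4, 0, 0]
    - [-1, 0, -4, 0, 0]
    - [-1, 0, 0, 0, 0]
    - [-1, 0, 0, 0, 0]

```text
clock: 11.3
tcp_pos: [0.4438, 0.0724, 0.2281]
orientation: [1.874, 1.569, 1.877]
contact_force: [-0.3, 0.0, 0.5]
gripper_width: 0.0001
```

```bash
python3 look.py w7
python3 - <<'E'
from h import *
from workcell import get_image
for n in("top","scene"):
    im=get_image(n);pickle.dump(im,open(n+"2.pkl","wb"));cv2.imwrite(f"pics/{n}7.png",im["color"][...,::-1])
a=pickle.load(open("scene.pkl","rb"));b=pickle.load(open("scene2.pkl","rb"))
f=lambda i:cv2.resize(i["color"][170:270,220:350,::-1],None,fx=3,fy=5.5)
cv2.imwrite("pics/cmp.png",cv2.hconcat([f(a),f(b)]))
im=get_image("wrist");W=cloud(im);m=red(im)
k,l,st,ce=cv2.connectedComponentsWithStats(m)
for i in range(1,k):
    if st[i,4]>50:
        x,y,w,h,a=st[i];print(st[i],ray(im,x+w/2,y+h,.088),np.nanmedian(W[l==i],0),np.nanpercentile(W[l==i][:,2],[10,90]))
E
```

```text
11.3 [0.44375683 0.07243996 0.22811131] [-0.30384043  0.01098165  0.50017749]
[ 254   82   47   53 2252] [0.44367299 0.12314625 0.088     ] [0.44319414 0.14115453 0.08704451] [0.08584379 0.08805986]
```

View pics/w7.png

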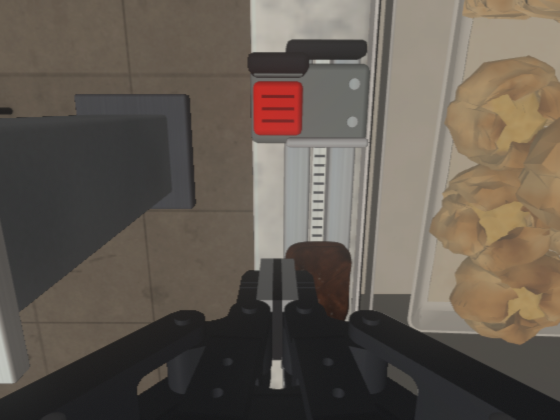

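View pics/cmp.png

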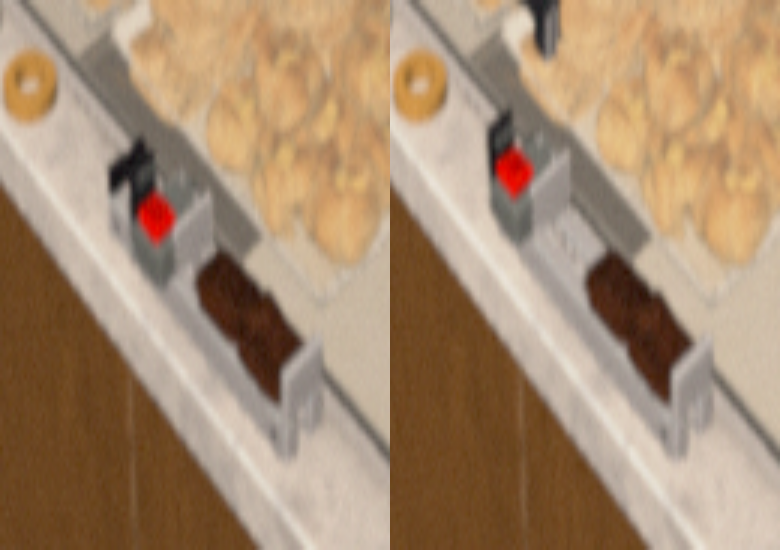

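View pics/top7.png

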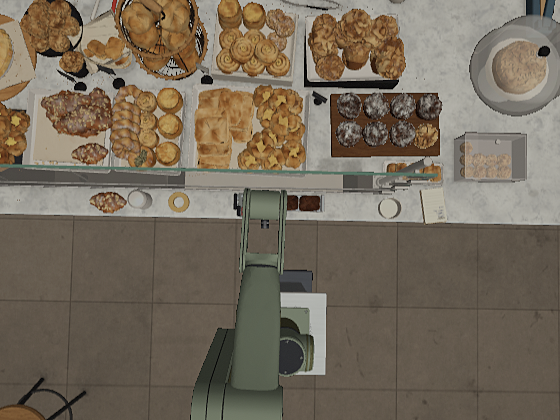

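The wrist view shows the release up and the jaw beside the end stop (carriage back about row 65, stop about row 58). I'll measure that gap to check whether the jaw really is home, and check the brownies and bystanders.

Run:
```python
from h import *
from workcell import get_image
im=get_image("wrist");W=cloud(im)
c=im["color"][30:170,235:385,::-1];cv2.imwrite("pics/wz8.png",cv2.resize(c,None,fx=4,fy=4,interpolation=0))
for v in range(36,76,2): print(v,W[v,340].round(4),im["color"][v,340])
for v in range(132,152,2): print(v,W[v,340].round(4),im["color"][v,340])
a=pickle.load(open("top.pkl","rb"));b=pickle.load(open("top2.pkl","rb"))
d=cv2.absdiff(a["color"],b["color"]).max(2)
for n,(u0,u1,v0,v1) in dict(croiss=(88,128,188,215),shaker=(128,153,188,212),tape=(166,192,190,215),ramekin=(376,402,195,222),pad=(418,448,185,225),brownA=(300,325,192,214),brownB=(288,300,192,214)).items(): print(n,(d[v0:v1,u0:u1]>40).sum())
a=pickle.load(open("scene.pkl","rb"));b=pickle.load(open("scene2.pkl","rb"))
d=cv2.absdiff(a["color"],b["color"]).max(2);print("scene brownies",(d[215:245,285:330]>40).sum())
```

```text
36 [ 0.4973  0.2008 -0.0011] [170 166 156]
38 [ 4.972e-01  1.990e-01 -1.000e-04] [169 165 155]
40 [0.4892 0.1891 0.0525] [70 68 65]
42 [0.4887 0.1872 0.0563] [53 51 50]
44 [0.4888 0.1859 0.0561] [54 52 52]
46 [0.4888 0.1845 0.0565] [54 52 52]
48 [0.489  0.1832 0.0559] [53 51 51]
50 [0.489  0.1819 0.056 ] [53 50 50]
52 [0.489  0.1804 0.0567] [51 49 48]
54 [0.4893 0.1792 0.0553] [50 48 48]
56 [0.4898 0.1783 0.0522] [47 45 45]
58 [0.491  0.1777 0.0453] [46 45 43]
60 [0.4929 0.1776 0.0331] [142 146 146]
62 [0.4929 0.1761 0.0338] [150 153 153]
64 [0.4877 0.1711 0.0677] [88 89 88]
66 [0.4872 0.1695 0.0709] [88 89 85]
68 [nan nan nan] [97 97 94]
70 [0.4874 0.1669 0.0709] [106 107 102]
72 [0.4874 0.1655 0.0711] [107 108 104]
74 [0.4875 0.1642 0.0708] [107 108 104]
132 [0.4893 0.1243 0.0722] [108 108 105]
134 [0.4897 0.1227 0.0706] [108 109 105]
136 [0.4898 0.1213 0.0705] [107 108 104]
138 [0.4888 0.1203 0.0767] [103 101  98]
140 [0.4885 0.1191 0.0789] [141 138 136]
142 [0.4887 0.1176 0.0784] [156 153 150]
144 [0.4887 0.1162 0.0786] [157 155 151]
146 [0.4889 0.1148 0.0782] [147 144 140]
148 [0.4965 0.1086 0.033 ] [150 152 150]
150 [0.4968 0.1068 0.0318] [153 155 153]
croiss 0
shaker 0
tape 0
ramekin 0
pad 0
brownA 0
brownB 0
scene brownies 4
```

View pics/wz8.png

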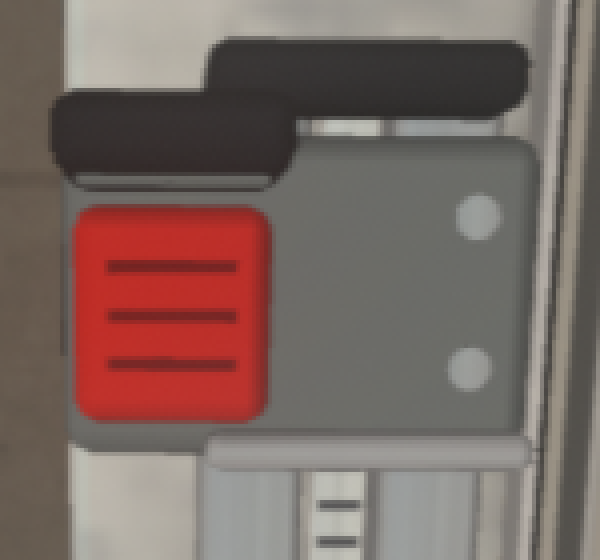

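Run:
```python
from h import *
from workcell import get_image,get_state
now=get_image("wrist");s=get_state();T=tool(s)
cn=-now["R"].T@now["t"];rel=T.T@(cn-s["tcp_pos"]);Rt=now["R"]@T
def pose(tcp,rpy):
    T=Ro.from_euler("xyz",rpy).as_matrix();R=Rt@T.T;c=np.array(tcp)+T@rel
    return dict(intrinsics=now["intrinsics"],R=R,t=-R@c)
P6=pose([.44524,.15093,.096675],[-1.499,1.554,-1.493])
I6=cv2.imread("pics/w6.png");I0=now["color"][...,::-1]
cv2.imwrite("pics/wz6.png",cv2.resize(I6[150:300,210:440],None,fx=3.4,fy=3.4,interpolation=0))
for I,P,box,n in((I6,P6,(380,425,240,330),"w6"),(I0,now,(340,365,70,135),"now")):
    g=cv2.cvtColor(I.copy(),cv2.COLOR_BGR2GRAY);u0,u1,v0,v1=box;m=(g[v0:v1,u0:u1]>135).astype(np.uint8)
    k,l,st,ce=cv2.connectedComponentsWithStats(m)
    for i in range(1,k):
        if st[i,4]>15: print(n,st[i],ray(P,ce[i][0]+u0,ce[i][1]+v0,.0735).round(4))
```

```text
w6 [ 12  12  19  17 244] [0.4974 0.1582 0.0735]
w6 [  7  67  18  14 173] [0.4976 0.1328 0.0735]
now [ 9  9 11 11 91] [0.4973 0.1575 0.0735]
now [ 7 47 10 10 83] [0.4973 0.1316 0.0735]
```

View pics/wz6.png

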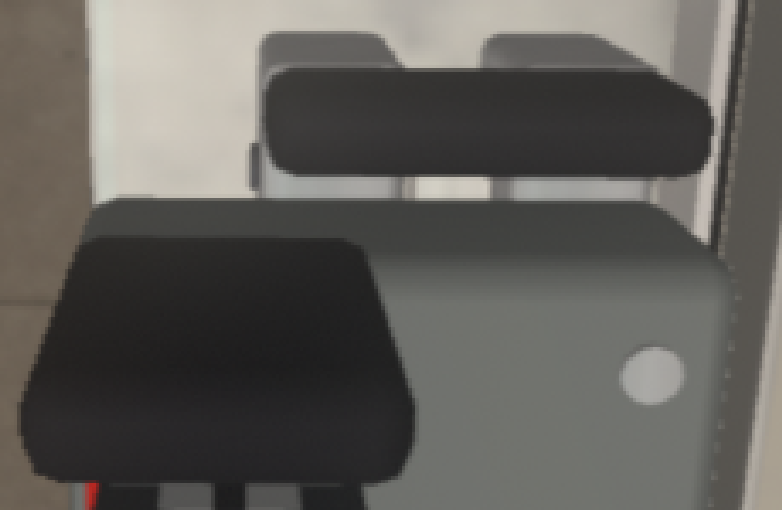

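Run:
```python
from h import *
from workcell import get_image,get_state
now=get_image("wrist");s=get_state();T=tool(s)
cn=-now["R"].T@now["t"];rel=T.T@(cn-s["tcp_pos"]);Rt=now["R"]@T
def pose(tcp,rpy):
    T=Ro.from_euler("xyz",rpy).as_matrix();R=Rt@T.T;c=np.array(tcp)+T@rel
    return dict(intrinsics=now["intrinsics"],R=R,t=-R@c)
P6=pose([.44524,.15093,.096675],[-1.499,1.554,-1.493])
print("w6 stop front",ray(P6,330,201.5,.055),"carr rear z.034..",ray(P6,340,209,.034),ray(P6,340,209,.05))
print("now stop front bottom",ray(now,345,59.5,.034), "carr rear top",ray(now,340,63.5,.068))
```

```text
w6 stop front [0.46887331 0.17850477 0.055     ] carr rear z.034.. [0.47733863 0.16889434 0.034     ] [0.47448323 0.17354767 0.05      ]
now stop front bottom [0.49684444 0.17762745 0.034     ] carr rear top [0.48772992 0.17113492 0.068     ]
```

Run:
```python
from workcell import job_done,get_state
s=get_state();print(s["clock"],s["contact_force"],abs(s["qd"]).max());print(job_done())
```

```text
11.65 [ 0.51823845  0.41583883 -0.37986537] 0.0055342575400469446
the job is handed in; nothing more can be done
None
```

I pressed the red release with the closed fingertips, pushed the jaw back to its stop, and lifted off so the release sprang up. I then handed the job in at 11.65 s. The press was about 9–10 mm deep at 8 N. Keeping it pressed, I pushed the jaw about 60 mm along +y until it would go no further, even at 30 N. I eased the push and lifted straight up, still leaning lightly on the horn.

**Checks that agreed:**
- **Release:** its top measured about 87 mm above the worktop, so it is up.
- **Jaw:** it sits in the same place relative to the end stop as it did under the 30 N push (within about 0.5 mm), so it did not spring back.
- **Brownies and bystanders:** the top view shows no change for any of them. The scene view changed by only 4 pixels near the brownies.
- **Robot:** it was clear of everything, with contact force near zero.

**One check that did not fully agree:** the images show about 5 mm between the carriage's visible rear edge and the end stop's face. The gap was the same under the 30 N push. Since the last 12 mm has no teeth and the release was pressed, I took this as the jaw's own hard stop. I could not confirm the 0.080 position directly.

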